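Close the clamp on the watch case with the guided flat driver

ROBOT

A 6-joint arm with a two-finger parallel gripper is mounted at the origin on the work surface. World frame = base frame: x ahead of the robot, y to its left, z up, the work surface at z = 0. Lengths are in m, angles in degrees, forces in N, time in s.
With the tool pointing down it reaches from about 0.4 to 0.825 m from the base axis. Payload 7 kg.
Tool frame: the origin (TCP) lies at the centre of the arm's flange, where the gripper is bolted on; the fingertips stand 178 mm ahead of it and the grasp point (between the pads) lies 159 mm ahead of it (tip_reach is the distance from the TCP to the fingertips, in m); z points along the fingers, y is the line along which they close (so a half turn about z gives the same grasp; the last joint's range is limited). The gripper opens to 88 mm and grips with 3 to 60 N. Pads are 19 mm wide; open, the fingers measure 130 mm over their backs; the gripper's body (78 mm by 193 mm) begins 47 mm behind the grasp point.
Start: joints at [90.361, 20.546, 0.682, 0, -70.136, -16.507], TCP at [0.188, 0.648, 0.405] pointing down, gripper open.
Joint ranges: [-176.03, 176.03], [-82.01, 121.73], [-58.28, 71.71], [-173.87, 95.51], [-174.79, -0.11], [-173.66, 173.66]. Speed limits (degrees/s): [136.94, 136.94, 172.46, 180, 180, 180].

INTERFACE

Orientations are given as [roll, pitch, yaw] about the fixed x, y, z axes, in that order (R = Rz(yaw) Ry(pitch) Rx(roll)).
In Python, from plant import * gives the robot as it stands.
- The arm moves only by the shell command python3 -m handwheel 'ROWS'. ROWS is JSON, a list of rows, each a list of 7 numbers: the opening, from -1 (shut) to 1 (fully open), then the shift along the tool's x, y, z as a fraction of full scale, then the turn, a rotation vector about the tool's x, y, z as a fraction of full scale. A call has 1 to 5 rows; each row shifts and turns the commanded pose from where the row before left it, along the tool's axes as they then stand; what a row does not reach is not made up. Full scale, the value 1, is 0.025 m for a shift and 6 degrees for a turn. A row lasts 1/8 s, in which the tool goes at most 62.5 mm and 10.7 degrees, less where a joint would pass 70% of its speed; a pose out of reach is approached as far as the arm can. A call with a number of a shift or a turn outside -1 to 1 is refused whole. A call with a gripper value outside its range is refused whole. The fingers move at their own pace and stop on an object; the grip force is fixed at half the most. Time passes only in rows, so rows that do not move let the fingers close. It gives the time, the measured TCP pose, the force, the opening and the grip force at its end, in the units of the state.
- get_obs(): the state, without advancing time (a new reading comes with each control period).
- snapshot(name): name is "scene" or "side" or "wrist"; returns a dict with "color" (400x640x3 uint8, red, green, blue), "fx", "fy", "cx", "cy" (pixels), "k1" (the pictures are not rectified: a ray, as slopes to the right and down, at radius r is drawn at 1 + k1 r^2 times it, then the intrinsics apply), "R" (3x3) and "t" (3): a world point X has camera coordinates R X + t; the wrist camera has in their place "tool_from_camera" (4x4, takes a point from camera to tool coordinates, whose origin is the TCP and whose axes are the flange's). Camera axes: x right, y down, z forward; pixel columns grow to the right and rows downward; lengths in m; the calibration is good to about 2 mm. A picture is of the moment at which its call begins: read the wrist's pose just before it. There is no depth.
- close_job(): hands the job in; it is judged then, once.
The state is a dict: "clock": time; "joint_pos": joint angles; "qvel": joint speeds; "tau": joint torques, N m; "tool_pos": TCP position; "orientation": TCP orientation; "force": force on the tool from outside, world axes, zero at the start; "moment": the same for the moment, N m; "opening": finger opening in m; "gripper_force": force on a finger pad.
Only numpy, scipy, OpenCV 4.12 (cv2) and the standard library are available. Lean on these libraries where they do the work, as an engineer would, in place of code of your own. Each camera call takes 0.05 s, during which the arm holds its last target. There are 200 camera calls.

TASK

Two clamping stations stand on the bench, each with a flat screwdriver standing in its guide. At the station whose nest holds a watch case, turn the driver lightly until its blade drops into the slot of the clamp screw, then turn the screw clockwise with it until the clamp finger lies fully over the case, at its stop. Move the clamp only with the driver (keep the gripper off the station itself), leave the other driver alone, and let go with the driver still standing seated in the slot.

Things in the scene. Friction and masses are not known exactly. Their poses are not given: they have to be found in the camera images.
- driver: Loose driver in the loaded station's guide. Origin: mid blade edge; z up. Blade 16 (x) by 3 (y) mm; shaft 16 mm; dark handle 72 to 147 mm up, 30 (x) by 18 (y) mm: grip across the 18. It rests on the screw head (origin z 51 mm), blade 17-43 deg anticlockwise (from above) of the slot, leaning under 3 deg. Within 10 deg of the slot, pressed by some 5 N, it drops 10 mm, with 10 deg play each way.
- fixture: Fixed aluminium station, plate 155 x 100 x 15 mm, with a watch case (steel, 44 mm, green inside, top 31 mm up) in its black round nest. Origin: bench height on the upright axis of screw and driver; x points to the nest, centre 72 mm away. Grey guide block over the screw, 40 x 40 mm, and pillar on -x, both up to 103 mm high. Screw head 30 mm wide, top 51 mm up; slot 6 wide, 10 deep.
- clamp (a joint): Turn (rad) of the loaded station's slotted screw and the flat steel finger fixed to it (14 mm wide, reaching 60 mm from the axis, 33 to 38 mm up). Grows clockwise from above. Slot and finger both point 0.85 - value rad anticlockwise of the fixture's x. Starts at 0 to 0.15, finger beside the case; stop at 0.85, finger along x over the case. Takes 0.12 N m; stays where left.
- spare_driver: The other station's driver, same shape and frame; that station is alike but its nest is empty (a hollow black ring). It stands 18 cm or more from the driver to be used. Not to be touched.
Not all that is in view belongs to the job. Leave any yellow look-alike of the driver alone.

How it is judged:
By the outcome, as a careful person would: the job done as asked, in the order asked, and still so for the second after the job is handed in, with the robot touching nothing.
It also fails if it takes over 30 s, if anything falls off the work surface, if the arm or the gripper's body presses on something with over 40 N, if the wrist force passes 120 N, or if a joint passes its speed limit or range.

## Working session

There is one attempt and no reset: what is moved stays moved. The work goes in short steps, Python scripts to look and compute and a shell command to move; the robot and the scene stay as the last step left them, time stands still between calls to the robot, and variables do not carry over. Pictures are saved under pics/ and viewed, at most 10 in all, crops included, and the job is handed in when it is done.

```bash
mkdir -p pics; ls; python3 - <<'E'
from plant import *
import cv2,numpy as np
o=get_obs();print(o)
a=snapshot("scene");b=snapshot("side");w=snapshot("wrist")
import pickle;pickle.dump((o,a,b,w),open('s0.pkl','wb'))
for n,s in zip(("scene","side","wrist"),(a,b,w)):
    cv2.imwrite(f"pics/{n}0.png",s["color"][:,:,::-1]); print({k:v for k,v in s.items() if k!='color'})
E
```

```text
pics
{'clock': 0.0, 'joint_pos': array([ 9.03612301e+01,  2.05927627e+01,  6.32527804e-01, -1.98716045e-02,
       -7.01374689e+01, -1.65063338e+01]), 'qvel': array([-0.0745793 ,  0.03265925, -0.04465092, -0.09439169, -0.00046015,
        0.09764487]), 'tau': array([ 3.00504162e-04, -5.82720780e+01,  2.93054241e+01,  6.99713320e+00,
        6.78488650e-03, -1.61648632e-04]), 'tool_pos': array([0.18765197, 0.64818054, 0.40369877]), 'orientation': array([ 1.79901015e+02, -9.85186861e-03, -1.61518629e+01]), 'force': array([-0.40481948,  0.69256837, -0.14218552]), 'moment': array([-0.03281333,  0.0460185 ,  0.0363513 ]), 'gripper_force': 0.0, 'opening': 0.08774026343254841}
{'fx': 463.21261758163143, 'fy': 463.21261758163143, 'cx': 315.88482679144545, 'cy': 199.49182197937935, 'k1': -0.0609301527439925, 'R': array([[ 0.79699254,  0.60353663, -0.0233758 ],
       [ 0.38549078, -0.53808688, -0.74957279],
       [-0.46497284,  0.58839276, -0.66150904]]), 't': array([-0.37608698, -0.12938803,  1.04231536])}
{'fx': 516.43226905802, 'fy': 516.43226905802, 'cx': 322.1925388030634, 'cy': 203.9882952443619, 'k1': -0.16666996975791865, 'R': array([[-0.92471135, -0.38065667, -0.00306965],
       [-0.25472017,  0.62473203, -0.73812433],
       [ 0.28288966, -0.68177004, -0.67465773]]), 't': array([0.44270617, 0.18623566, 0.63347605])}
{'fx': 317.41377302168536, 'fy': 317.41377302168536, 'cx': 323.6384083753838, 'cy': 200.00268876447072, 'k1': 0.005535339045519138, 'tool_from_camera': array([[-4.56032034e-04, -9.64029599e-01, -2.65794516e-01,
         7.13719774e-02],
       [ 9.99999647e-01, -6.27078334e-04,  5.58665406e-04,
         3.81314337e-04],
       [-7.05243969e-04, -2.65794168e-01,  9.64029545e-01,
         2.05082660e-02],
       [ 0.00000000e+00,  0.00000000e+00,  0.00000000e+00,
         1.00000000e+00]])}
```

View pics/scene0.png

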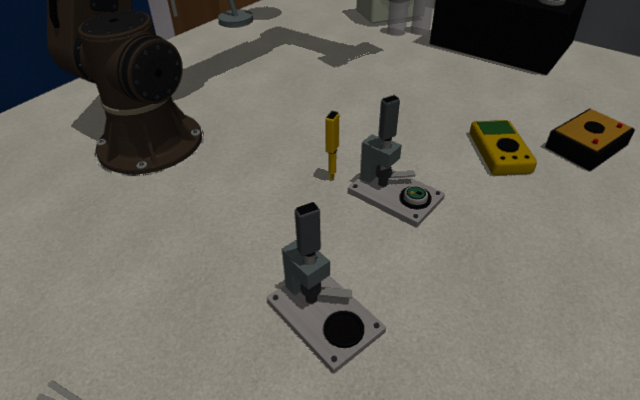

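View pics/side0.png

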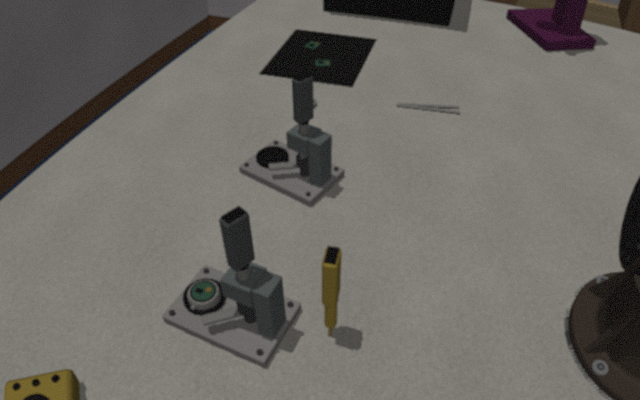

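View pics/wrist0.png

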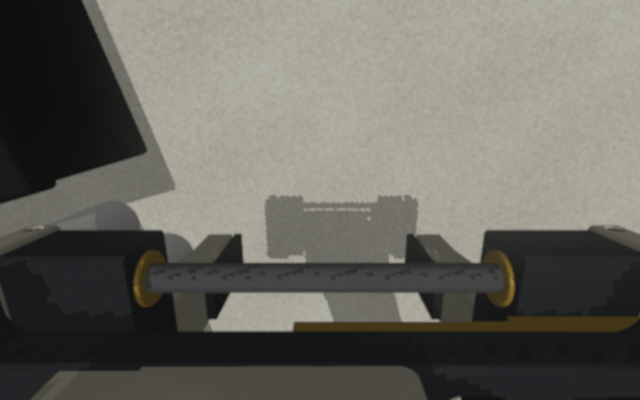

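The scene view shows the loaded station (case 415,196; handle top 389,100), the empty one (343,328) and the yellow decoy (332,115). In the side view the loaded case is at (204,292) and the handle top at (235,215). The wrist view shows nothing useful.

```bash
cat > h.py <<'E'
import numpy as np,cv2,pickle
from scipy.spatial.transform import Rotation as Ro
def ray(s,uv,o=None):
    K=np.array([[s['fx'],0,s['cx']],[0,s['fy'],s['cy']],[0,0,1]])
    d=np.r_[cv2.undistortPoints(np.array([[uv]],float),K,np.array([s['k1'],0,0,0])).ravel(),1]
    if 'R' in s: return -s['R'].T@s['t'], s['R'].T@d
    T=np.eye(4);T[:3,:3]=Ro.from_euler('xyz',o['orientation'],degrees=True).as_matrix();T[:3,3]=o['tool_pos']
    T=T@s['tool_from_camera']; return T[:3,3],T[:3,:3]@d
def plane(r,z): return r[0]+r[1]*(z-r[0][2])/r[1][2]
def tri(r1,r2):
    A=np.c_[r1[1],-r2[1]];x=np.linalg.lstsq(A,r2[0]-r1[0],rcond=None)[0]
    p,q=r1[0]+x[0]*r1[1],r2[0]+x[1]*r2[1]
    return (p+q)/2,np.linalg.norm(p-q)
E
python3 - <<'E'
from h import *
np.set_printoptions(precision=4,suppress=True)
o,a,b,w=pickle.load(open('s0.pkl','rb'))
for n,u,v in [('handle top',(390,99),(235,215)),('case',(415,196),(204,292)),('yellow top',(334,114),(333,251)),('yellow foot',(333,178),(331,328)),('spare top',(308,208),(303,80)),('plate c1',(418,222),(206,268)),('plate c2',(348,188),(265,362)),('plate right',(444,192),(165,317)),('blk ring',(343,328),(272,157))]:
    print(n,*tri(ray(a,u),ray(b,v)))
print([plane(ray(a,u),.015) for u in [(348,188),(418,221),(444,192)]])
print([plane(ray(b,u),.015) for u in [(165,315),(265,360),(300,308),(206,268)]])
for s,n,c in((a,'scene',(340,80,460,230)),(b,'side',(150,195,350,370))):
    i=s['color'][c[1]:c[3],c[0]:c[2],::-1]
    k=4 if n=='scene' else 3
    cv2.imwrite(f'pics/{n}crop.png',cv2.resize(i,None,fx=k,fy=k,interpolation=cv2.INTER_CUBIC))
E
```

```text
handle top [0.5101 0.1615 0.1975] 0.0007497308903867704
case [0.5835 0.1556 0.0244] 0.001379385985223021
yellow top [0.4142 0.1314 0.1508] 0.005219197139057102
yellow foot [0.4139 0.1311 0.0036] 0.0026765412968572815
spare top [ 0.5622 -0.1289  0.1951] 0.0011772460825951892
plate c1 [0.6133 0.11   0.0107] 0.0026813259689654058
plate c2 [ 0.4573  0.1748 -0.0318] 0.05691104338359586
plate right [0.6167 0.2067 0.0148] 0.0023844987022567684
blk ring [ 0.6339 -0.1487  0.0192] 0.0017758733441505879
[array([0.4643, 0.112 , 0.015 ]), array([0.6148, 0.1089, 0.015 ]), array([0.6177, 0.2073, 0.015 ])]
[array([0.6172, 0.2037, 0.015 ]), array([0.4665, 0.2109, 0.015 ]), array([0.459 , 0.1239, 0.015 ]), array([0.6094, 0.1124, 0.015 ])]
```

View pics/sidecrop.png

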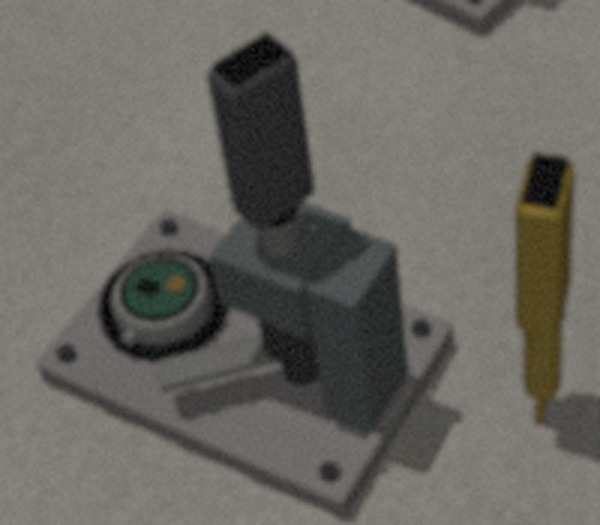

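The crop shows the clamp finger beside the case, and the driver standing upright in the guide. Handle height (0.1975) matches the expected 0.198. Now I'll move above it, offset for a wrist look.

```bash
python3 -m handwheel '[[1,0.5,0.5,-0.3,0,0,0],[1,0.96,0.95,-0.3,0,0,0],[1,0.96,0.95,-0.3,0,0,0],[1,0.96,0.95,-0.1,0,0,0],[1,0.96,0.95,0,0,0,0]]'
python3 -m handwheel '[[1,0.96,0.95,0,0,0,0],[1,0.96,0.95,0,0,0,0],[1,0.96,0.95,0,0,0,0],[1,0.96,0.95,0,0,0,0],[1,0.96,0.95,0,0,0,0]]'
python3 -m handwheel '[[1,0.96,0.95,0,0,0,0],[1,0.96,0.95,0,0,0,0],[1,0.96,0.95,0,0,0,0],[1,0.96,0.95,0,0,0,0],[1,0.96,0.95,0,0,0,0]]'
python3 -m handwheel '[[1,0.5,0.5,0,0,0,0],[1,0,0,0,0,0,0]]'
python3 - <<'E'
from plant import *
from h import *
o=get_obs();w=snapshot("wrist");pickle.dump((o,w),open('w1.pkl','wb'))
cv2.imwrite('pics/w1.png',w['color'][:,:,::-1]);print(o['tool_pos'],o['orientation'],o['joint_pos'])
_,a,b,_=pickle.load(open('s0.pkl','rb'))
for p in [(212,73),(270,36),(295,57),(235,82)]: print(plane(ray(b,(p[0]/3+150,p[1]/3+195)),.198))
E
```

```text
clock: 0.78
tool_pos: [0.2628, 0.5131, 0.4305]
orientation: [-179.9, 0.0, -16.2]
force: [0.4, -0.2, 0.1]
opening: 0.0876
gripper_force: 0.0
clock: 1.4
tool_pos: [0.3447, 0.3656, 0.4302]
orientation: [-180.0, -0.0, -16.2]
force: [0.6, 0.1, -0.4]
opening: 0.0876
gripper_force: 0.0
clock: 2.02
tool_pos: [0.4266, 0.2182, 0.4302]
orientation: [-180.0, -0.0, -16.2]
force: [0.8, 0.3, 0.7]
opening: 0.0875
gripper_force: 0.0
clock: 2.28
tool_pos: [0.4352, 0.2034, 0.4299]
orientation: [-180.0, -0.0, -16.3]
force: [-0.5, 0.4, -0.3]
opening: 0.0876
gripper_force: 0.0
[0.43521841 0.20343446 0.4299168 ] [-1.79974608e+02 -9.53150929e-03 -1.62619017e+01] [ 4.85822977e+01  8.81785742e-01 -2.06917899e+01 -2.32961108e-03
 -6.83993893e+01  2.51566598e+01]
[0.52000837 0.17318081 0.198     ]
[0.51052819 0.14907691 0.198     ]
[0.49719629 0.15520528 0.198     ]
[0.51038342 0.17399313 0.198     ]
```

View pics/w1.png

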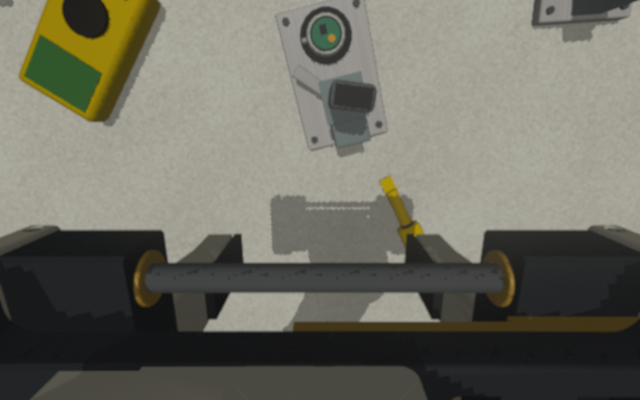

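The wrist view shows the station from above: case (326,33), handle (354,96), finger at (305,80), yellow driver at (400,215). I'll zoom in on the handle for its yaw.

```bash
python3 - <<'E'
from h import *
o,w=pickle.load(open('w1.pkl','rb'))
c=w['color'][0:160,260:400,::-1]
cv2.imwrite('pics/w1c.png',cv2.resize(c,None,fx=5,fy=3.75*4/3,interpolation=cv2.INTER_CUBIC)[:600] if 0 else cv2.resize(c[0:120],None,fx=5,fy=5,interpolation=cv2.INTER_CUBIC))
E
```

```text
(no output)
```

View pics/w1c.png

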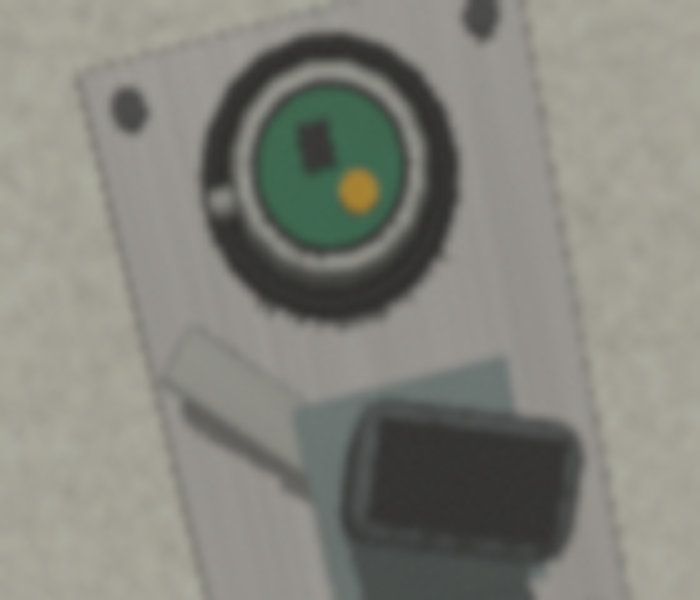

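```bash
python3 - <<'E'
from h import *
np.set_printoptions(precision=4,suppress=True)
o,w=pickle.load(open('w1.pkl','rb'))
_,a,b,_=pickle.load(open('s0.pkl','rb'))
P=lambda p,z:plane(ray(w,(p[0]/5+260,p[1]/5),o),z)
ang=lambda d:np.degrees(np.arctan2(d[1],d[0]))
c=[P(p,.198) for p in [(378,415),(568,440),(550,545),(365,520)]]
print('top ctr',np.mean(c,0),'yaw',ang(c[0]-c[1]),ang(c[3]-c[2]),ang(c[1]-c[2])-90+180,'sizes',np.linalg.norm(c[0]-c[1]),np.linalg.norm(c[1]-c[2]))
print('tri top w/scene, side',tri(ray(w,(465/5+260,480/5),o),ray(a,(390,99))),tri(ray(w,(353,96),o),ray(b,(235,215))))
print('case',P((330,165),.031))
print('plate edges',ang(P((80,75),.015)-P((210,600),.015)),ang(P((525,0),.015)-P((630,600),.015)))
print('finger',ang(P((195,325),.038)-P((305,400),.038)),'tip mid',P((178,350),.038))
E
```

```text
top ctr [0.508  0.1623 0.198 ] yaw 66.64772703533214 66.3383898492969 65.78955899445401 sizes 0.02412313155528452 0.012811629341555102
tri top w/scene, side (array([0.5089, 0.1626, 0.1967]), np.float64(0.0017929807899489528)) (array([0.5083, 0.1627, 0.1993]), np.float64(0.0007135275249613839))
case [0.5822 0.1574 0.031 ]
plate edges -2.9461443174326107 -3.132922896934679
finger 41.08422278246987 tip mid [0.555  0.1998 0.038 ]
```

```bash
for i in 1 ; do
python3 -m handwheel '[[1,0,0,0,0,0,-0.983],[1,0,0,0,0,0,-0.983],[1,0,0,0,0,0,-0.983],[1,0,0,0,0,0,-0.983],[1,0,0,0,0,0,-0.983]]' >/dev/null
python3 -m handwheel '[[1,0,0,0,0,0,-0.983],[1,0,0,0,0,0,-0.983],[1,0,0,0,0,0,-0.983],[1,0,0,0,0,0,-0.983],[1,0,0,0,0,0,-0.983]]' >/dev/null
python3 -m handwheel '[[1,0,0,0,0,0,-0.983],[1,0,0,0,0,0,-0.983],[1,0,0,0,0,0,-0.983],[1,0,0,0,0,0,-0.983],[1,0,0,0,0,0,0]]' 
done
python3 -m handwheel '[[1,-0.08,0.84,0,0,0,0],[1,-0.08,0.84,0,0,0,0],[1,-0.08,0.84,0,0,0,0],[1,-0.08,0.84,0,0,0,0],[1,0,0,0,0,0,0]]'
```

```text
clock: 4.2
tool_pos: [0.4347, 0.2053, 0.4297]
orientation: [-180.0, -0.0, 66.4]
force: [0.4, -0.2, -0.3]
opening: 0.0879
gripper_force: 0.0
clock: 4.82
tool_pos: [0.5095, 0.1637, 0.4292]
orientation: [-180.0, 0.0, 66.2]
force: [-0.6, 0.4, -0.8]
opening: 0.0877
gripper_force: 0.0
```

```bash
python3 -m handwheel '[[1,-0.05,0,0.84,0,0,0],[1,0,0,0.84,0,0,0],[1,0,0,0.84,0,0,0],[1,0,0,0.84,0,0,0],[1,0,0,0.8,0,0,0]]'
python3 -m handwheel '[[1,0,0,0,0,0,0]]'
python3 - <<'E'
from plant import *
from h import *
i=np.hstack([snapshot(n)["color"][y:y+200,x:x+200,::-1] for n,x,y in (("scene",280,30),("side",130,150))])
cv2.imwrite('pics/g1.png',cv2.resize(i,None,fx=2,fy=2))
E
```

```text
clock: 5.45
tool_pos: [0.5077, 0.1631, 0.3251]
orientation: [-180.0, -0.0, 66.4]
force: [0.8, 0.2, -0.7]
opening: 0.0875
gripper_force: 0.0
clock: 5.58
tool_pos: [0.5074, 0.1627, 0.3245]
orientation: [-179.9, 0.1, 66.4]
force: [0.4, 0.1, 0.3]
opening: 0.0877
gripper_force: 0.0
```

View pics/g1.png

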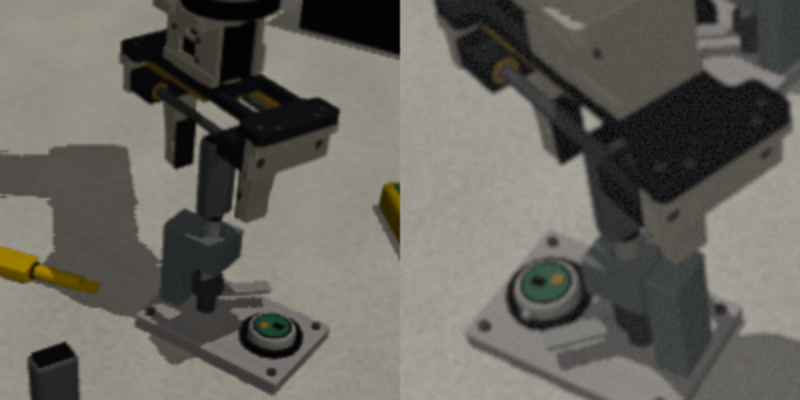

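Driver handle sits between the open fingers, finger clear of the guide. The yellow decoy lies on the bench (already lying in the earlier wrist view, untouched by the arm). Now grip.

```bash
python3 -m handwheel '[[-1,0,0,0,0,0,0],[-1,0,0,0,0,0,0],[-1,0,0,0,0,0,0],[-1,0,0,0,0,0,0]]';python3 -m handwheel '[[-1,0,0,0,0,0,0],[-1,0,0,0,0,0,0]]'
```

```text
clock: 6.18
tool_pos: [0.5084, 0.1624, 0.3258]
orientation: [180.0, -0.0, 66.4]
force: [0.3, -0.5, 0.5]
opening: 0.0531
gripper_force: 0.0
clock: 6.42
tool_pos: [0.5084, 0.1625, 0.3256]
orientation: [-180.0, 0.0, 66.4]
force: [-0.1, -0.3, 0.2]
opening: 0.0333
gripper_force: 0.0
```

```bash
python3 -m handwheel '[[-1,0,0,0,0,0,0],[-1,0,0,0,0,0,0],[-1,0,0,0,0,0,0]]'
```

```text
clock: 6.8
tool_pos: [0.509, 0.1623, 0.3257]
orientation: [179.9, -0.0, 66.4]
force: [4.5, -2.6, -3.3]
opening: 0.0184
gripper_force: 29.9
```

```bash
python3 -m handwheel '[[-1,0,0,0.05,0,0,0],[-1,0,0,0,0,0,0]]'; python3 -m handwheel '[[-1,0,0,0.05,0,0,0.4],[-1,0,0,0,0,0,0.4]]'
```

```text
clock: 7.05
tool_pos: [0.5091, 0.1623, 0.3252]
orientation: [179.9, -0.0, 66.5]
force: [4.5, -3.5, 3.4]
opening: 0.018
gripper_force: 30.0
clock: 7.3
tool_pos: [0.509, 0.1622, 0.3247]
orientation: [179.9, -0.0, 61.6]
force: [2.1, -4.9, 8.4]
opening: 0.0178
gripper_force: 30.0
```

```bash
python3 -m handwheel '[[-1,0,0,0,0,0,0.5],[-1,0,0,0,0,0,0.5]]'; python3 -m handwheel '[[-1,0,0,0.02,0,0,0.4],[-1,0,0,0.02,0,0,0.4]]';python3 -m handwheel '[[-1,0,0,0.02,0,0,0.3],[-1,0,0,0.02,0,0,0.2]]'
```

```text
clock: 7.55
tool_pos: [0.509, 0.1622, 0.3243]
orientation: [179.9, -0.1, 55.6]
force: [4.3, -3.6, -0.2]
opening: 0.0177
gripper_force: 30.0
clock: 7.8
tool_pos: [0.509, 0.1623, 0.3228]
orientation: [179.9, -0.1, 50.8]
force: [3.5, -3.4, 2.0]
opening: 0.0177
gripper_force: 30.0
clock: 8.05
tool_pos: [0.509, 0.1623, 0.3218]
orientation: [179.9, -0.1, 47.8]
force: [5.2, -3.6, 2.7]
opening: 0.0179
gripper_force: 30.0
```

```bash
python3 -m handwheel '[[-1,0,0,0.1,0,0,0.1],[-1,0,0,0,0,0,0]]'; python3 -m handwheel '[[-1,0,0,0.1,0,0,0],[-1,0,0,0,0,0,0]]'
```

```text
clock: 8.3
tool_pos: [0.5091, 0.1624, 0.3191]
orientation: [179.9, -0.1, 47.2]
force: [4.9, -3.4, -0.2]
opening: 0.0177
gripper_force: 30.0
clock: 8.55
tool_pos: [0.5091, 0.1624, 0.3166]
orientation: [179.9, -0.1, 47.2]
force: [6.4, -4.1, -0.4]
opening: 0.0181
gripper_force: 30.0
```

```bash
python3 -m handwheel '[[-1,0,0,0.08,0,0,0],[-1,0,0,0,0,0,0]]'; python3 -m handwheel '[[-1,0,0,0.04,0,0,0],[-1,0,0,0,0,0,0]]'
```

```text
clock: 8.8
tool_pos: [0.5091, 0.1625, 0.3154]
orientation: [179.9, -0.1, 47.3]
force: [3.5, -4.3, 6.9]
opening: 0.0182
gripper_force: 30.0
clock: 9.05
tool_pos: [0.5092, 0.1625, 0.3153]
orientation: [179.9, -0.1, 47.3]
force: [-0.1, -3.7, 15.2]
opening: 0.0179
gripper_force: 30.0
```

Bottomed after a 10 mm drop, so the blade is seated. I'll ease the press and turn clockwise.

```bash
M(){ python3 -c "
from plant import *
o=get_obs();print('MOM',o['moment'].round(3))"; }; M
python3 -m handwheel '[[-1,0,0,-0.04,0,0,0.3],[-1,0,0,0,0,0,0.7],[-1,0,0,0,0,0,0.7],[-1,0,0,0,0,0,0.7],[-1,0,0,0,0,0,0.7]]';M
python3 -m handwheel '[[-1,0,0,0,0,0,0.7],[-1,0,0,0,0,0,0.7],[-1,0,0,0,0,0,0.7],[-1,0,0,0,0,0,0.7],[-1,0,0,0,0,0,0.7]]'; M
```

```text
MOM [-1.723  0.02   0.029]
clock: 9.68
tool_pos: [0.509, 0.1623, 0.3154]
orientation: [179.9, -0.1, 28.5]
force: [2.1, -4.7, 6.7]
opening: 0.018
gripper_force: 30.0
MOM [-2.352 -1.202  0.077]
clock: 10.3
tool_pos: [0.509, 0.1623, 0.3154]
orientation: [180.0, -0.1, 7.5]
force: [2.1, -3.3, 8.5]
opening: 0.0178
gripper_force: 30.0
MOM [-1.684 -0.689  0.11 ]
```

```bash
M(){ python3 -c "
from plant import *
o=get_obs();print('MOM',o['moment'].round(3))"; }
python3 -m handwheel '[[-1,0,0,0,0,0,0.6],[-1,0,0,0,0,0,0.6],[-1,0,0,0,0,0,0.6],[-1,0,0,0,0,0,0.6]]' ;M
python3 -m handwheel '[[-1,0,0,0,0,0,0.4],[-1,0,0,0,0,0,0]]';M
python3 -m handwheel '[[-1,0,0,0,0,0,0.3],[-1,0,0,0,0,0,0]]';M
```

```text
clock: 10.8
tool_pos: [0.5089, 0.1625, 0.3154]
orientation: [-180.0, -0.1, -6.8]
force: [1.0, -2.6, 7.8]
opening: 0.0181
gripper_force: 30.0
MOM [-1.332 -0.616  0.117]
clock: 11.05
tool_pos: [0.5089, 0.1625, 0.3154]
orientation: [-180.0, -0.1, -9.2]
force: [2.1, -3.0, 8.7]
opening: 0.0179
gripper_force: 30.0
MOM [-1.338 -0.612  0.096]
clock: 11.3
tool_pos: [0.5089, 0.1625, 0.3154]
orientation: [-180.0, -0.1, -11.0]
force: [1.2, -2.2, 7.5]
opening: 0.0179
gripper_force: 30.0
MOM [-1.247 -0.594  0.065]
```

```bash
M(){ python3 -c "
from plant import *
o=get_obs();print('MOM',o['moment'].round(3),o['orientation'][2].round(2))"; }
for i in 1; do python3 -m handwheel '[[-1,0,0,0,0,0,0.25],[-1,0,0,0,0,0,0]]'>/dev/null;M
python3 -m handwheel '[[-1,0,0,0,0,0,0.25],[-1,0,0,0,0,0,0]]'>/dev/null;M
python3 -m handwheel '[[-1,0,0,0,0,0,0.25],[-1,0,0,0,0,0,0]]';M; done
```

```text
MOM [-1.221 -0.559  0.081] -12.45
MOM [-1.2   -0.527  0.068] -13.94
clock: 12.05
tool_pos: [0.5089, 0.1626, 0.3154]
orientation: [-180.0, -0.1, -15.4]
force: [1.5, -2.8, 7.8]
opening: 0.0179
gripper_force: 30.0
MOM [-1.175 -0.602  0.128] -15.45
```

```bash
M(){ python3 -c "
from plant import *
o=get_obs();print('MOM',o['moment'].round(3),o['orientation'][2].round(2))"; }
for i in 1; do python3 -m handwheel '[[-1,0,0,0,0,0,0.25],[-1,0,0,0,0,0,0]]'>/dev/null;M
python3 -m handwheel '[[-1,0,0,0,0,0,0.25],[-1,0,0,0,0,0,0]]'>/dev/null;M
python3 -m handwheel '[[-1,0,0,0,0,0,0.25],[-1,0,0,0,0,0,0]]';M; done
python3 - <<'E'
from plant import *
from h import *
S={n:snapshot(n) for n in ("scene","side")};pickle.dump(S,open('s2.pkl','wb'))
i=np.hstack([S[n]["color"][y:y+130,x:x+130,::-1] for n,x,y in (("scene",330,110),("side",150,240))])
cv2.imwrite('pics/g2.png',cv2.resize(i,None,fx=3,fy=3,interpolation=cv2.INTER_CUBIC))
E
```

```text
MOM [-1.143 -0.591  0.092] -16.95
MOM [-1.161 -0.572  0.16 ] -18.44
clock: 12.8
tool_pos: [0.509, 0.1626, 0.3154]
orientation: [-179.9, -0.1, -19.9]
force: [2.2, -2.5, 8.0]
opening: 0.0179
gripper_force: 30.0
MOM [-1.106 -0.633  0.283] -19.92
```

View pics/g2.png

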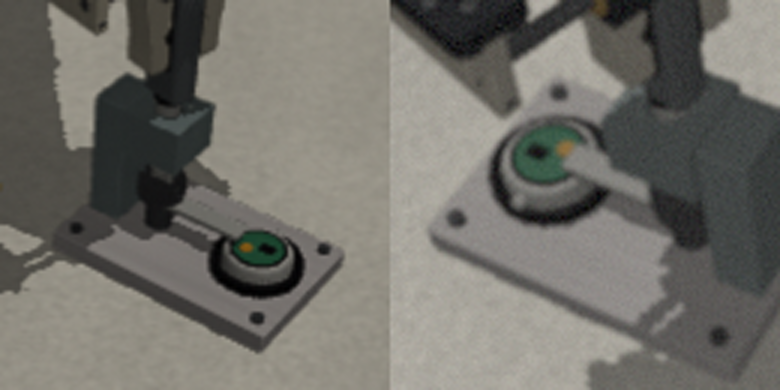

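The finger now lies over the case edge in both views, and the moment is starting to rise. I'll go a bit further to confirm the stop.

```bash
M(){ python3 -c "
from plant import *
o=get_obs();print('MOM',o['moment'].round(3),o['orientation'][2].round(2))"; }
python3 -m handwheel '[[-1,0,0,0,0,0,0.25],[-1,0,0,0,0,0,0]]'>/dev/null;M
python3 -m handwheel '[[-1,0,0,0,0,0,0.25],[-1,0,0,0,0,0,0]]'>/dev/null;M
python3 - <<'E'
from h import *
np.set_printoptions(precision=4,suppress=True)
S=pickle.load(open('s2.pkl','rb'))
# finger edges at z .038 side view crop px /3
P=lambda p:plane(ray(S['side'],((p[0]-390)/3+150,p[1]/3+240)),.038)
ang=lambda d:np.degrees(np.arctan2(d[1],d[0]))
u,v=P((655,175)),P((578,143));u2,v2=P((655,198)),P((568,165))
print(ang(v-u),ang(v2-u2),'tip',(v+v2)/2)
E
```

```text
MOM [-1.133 -0.637  0.399] -21.42
MOM [-1.075 -0.614  0.475] -22.9
-2.963105095977735 -0.7492501460272919 tip [0.5686 0.1595 0.038 ]
```

Stop confirmed: the moment rises steeply and the finger is at -3 to -1°, along the fixture's x. I'll unwind a few degrees within the play, release and retreat.

```bash
python3 -m handwheel '[[-1,0,0,0,0,0,-0.4],[-1,0,0,-0.02,0,0,-0.5],[-1,0,0,0,0,0,0]]'
python3 -m handwheel '[[-0.4,0,0,0,0,0,0],[-0.2,0,0,0,0,0,0],[0.2,0,0,0,0,0,0],[0.6,0,0,0,0,0,0],[1,0,0,0,0,0,0]]'
python3 -m handwheel '[[1,0,0,0,0,0,0],[1,0,0,0,0,0,0],[1,0,0,0,0,0,0],[1,0,0,0,0,0,0]]'
```

```text
clock: 13.78
tool_pos: [0.5089, 0.1626, 0.3155]
orientation: [-180.0, -0.1, -17.6]
force: [3.4, -2.2, 6.5]
opening: 0.0179
gripper_force: 30.0
clock: 14.4
tool_pos: [0.5083, 0.1625, 0.3146]
orientation: [180.0, 0.0, -17.6]
force: [-0.8, 0.6, 0.1]
opening: 0.0596
gripper_force: 0.0
clock: 14.9
tool_pos: [0.5084, 0.1625, 0.3147]
orientation: [-180.0, -0.0, -17.6]
force: [0.4, 0.7, -0.8]
opening: 0.0873
gripper_force: 0.0
```

```bash
python3 -m handwheel '[[1,0,0,-0.5,0,0,0],[1,0,0,-1,0,0,0],[1,0,0,-1,0,0,0],[1,0,0,-1,0,0,0],[1,0,0,-1,0,0,0]]' >/dev/null
python3 -m handwheel '[[1,-0.8,0,0,0,0,0],[1,-0.8,0,0,0,0,0],[1,-0.8,0,0,0,0,0],[1,-0.8,0,0,0,0,0],[1,0,0,0,0,0,0]]'
python3 - <<'E'
from plant import *
from h import *
o=get_obs();w=snapshot("wrist");b=snapshot("side");pickle.dump((o,w,b),open('w3.pkl','wb'))
A=cv2.resize(w['color'][40:240,230:430,::-1],(400,400),interpolation=cv2.INTER_CUBIC)
B=cv2.resize(b['color'][190:390,140:340,::-1],(400,400),interpolation=cv2.INTER_CUBIC)
cv2.imwrite('pics/f.png',np.hstack([A,B]))
E
```

```text
clock: 16.15
tool_pos: [0.4304, 0.1868, 0.427]
orientation: [180.0, 0.0, -17.5]
force: [-0.3, 0.6, -0.4]
opening: 0.0878
gripper_force: 0.0
```

View pics/f.png

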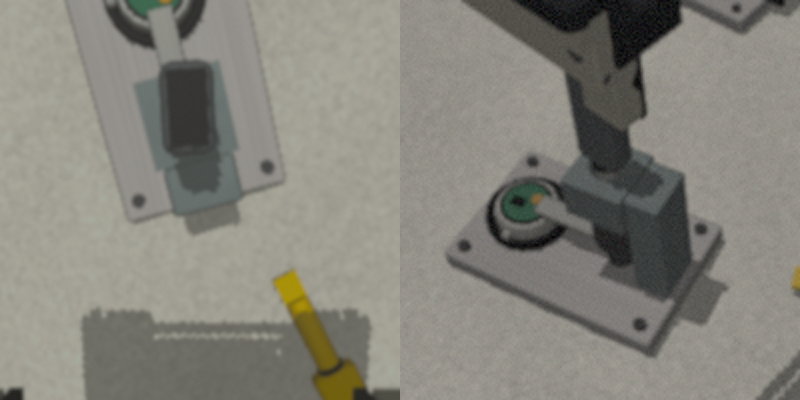

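The final view shows the driver upright and seated (188,105 left). The finger lies over the case, parallel to the plate edges, and the gripper is clear of everything.

```bash
python3 -c "
from plant import *
print(close_job())"
```

```text
the job is handed in; nothing more can be done
None
```

I turned the loaded station's clamp screw clockwise to its stop, so the finger lies over the watch case, left the driver standing seated in the slot, and handed the job in at about 16 s; I did not touch the spare driver, and the yellow look-alike, standing in the first pictures, was lying on the bench by 2.3 s, with no contact force read and the fingertips about 10 cm above it.

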